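# Roll the feed roller onto the yellow line

## Task

Push the top of the black feed roller sideways with the fingertips, so that it rolls across the grey plate until it lies squarely over the yellow line (not the blue one), its whole length over the line, and leave it at rest there. Roll it; do not pick it up. Leave the oil can, the dish and the screwdriver where they are.

Things in the scene. Friction and masses are not known exactly. Their poses are not given: they have to be found in the camera images.
- plate: fixed grey inspection plate on the green bench, 260 x 460 mm and 30 mm thick, its flat level top 30 mm above the bench. Origin at the centre of its underside, x across its short side, y along its long side, z up. It may be turned on the bench.
- yellow_line: yellow painted line on the plate's top, 190 mm long and 6 mm wide, no step to feel. Origin at the middle of the line on the plate's top face; x runs along the line, y across it. It lies across the plate, 110 to 150 mm to one side or the other of the plate's middle, parallel to the plate's short side.
- blue_line: blue line, alike, on the other side of the plate's middle. Not the one wanted.
- roller: loose smooth black feed roller with bare aluminium ends, slippery (friction about 0.25 on fingers and plate), a cylinder 36 mm in diameter, 120 mm long, about 0.3 kg, lying near the plate's middle, within 3 degrees of parallel to the lines. Origin at its centre; x along its axis; y, z turn as it rolls (z up at the start; a white stripe marks its top). A light push rolls it; let go at 50 mm/s it runs on about 2 mm, at 150 mm/s 15 mm.
- oil_can: loose red oil can with a thin brass spout, 48 mm in diameter and 110 mm high, standing on the bench beyond one end of the plate. Origin at the centre of its underside. To be left alone.
- pin_dish: loose shallow round steel dish, 76 mm in diameter and 22 mm high, on the bench beyond the other end of the plate. Origin at the centre of its underside. To be left alone.
- driver: loose screwdriver, 170 mm long, lying on the bench beyond the plate's far long side. Origin on its underside near its middle. To be left alone.
Things that resemble listed ones, but are neither listed nor needed, are in the scene too. Of the things that look like the roller, the largest one is meant.

How it is judged:
By the outcome, as a careful person would: the job done as asked, in the order asked, and still so for the second after the job is handed in, with the robot touching nothing.
It also fails if it takes over 35 s, if anything falls off the work surface, if the arm or the gripper's body presses on something with over 40 N, if the wrist force passes 120 N, or if a joint passes its speed limit or range.

## Robot

A 6-joint arm with a two-finger parallel gripper is mounted at the origin on the work surface. World frame = base frame: x ahead of the robot, y to its left, z up, the work surface at z = 0. Lengths are in m, angles in degrees, forces in N, time in s.
With the tool pointing down it reaches from about 0.3 to 0.875 m from the base axis. Payload 6.4 kg.
Tool frame: the origin (TCP) lies at the very end of the fingers, on their centre line; the grasp point (between the pads) lies 19 mm behind it; z points along the fingers, x is the direction in which the jaws open and shut, and the axes are right-handed (so a half turn about z gives the same grasp; the last joint's range is limited). The gripper opens to 85 mm and grips with 20 to 120 N. Pads are 22 mm wide; open, the fingers measure 114 mm over their backs; the gripper's body (76 mm by 85 mm) begins 54 mm behind the grasp point. The pads swing forward as they close: fully open they stand 13 mm farther back than shut.
Start: joints at [63.524, 10.359, 92.074, -0, 77.567, -11.82], TCP at [0.145, 0.556, 0.231] pointing down, gripper open.
Joint ranges: [-171.53, 171.53], [-51.25, 118.39], [17.06, 147.69], [-65.23, 245.23], [0, 150.52], [-178.68, 178.68]. Speed limits (degrees/s): [147.25, 147.25, 172.46, 180, 180, 180].

## Interface

Orientations are given as a 3x3 rotation matrix whose columns are the frame's x, y, z axes.
In Python, from workcell import * gives the robot as it stands.
- The arm moves only by the tool carry_out, never from a script. Its arguments are lists of equal length, an entry for each row: "translation": the shift along the tool's x, y, z in m, a list of three; "delta_rot": the turn, a rotation vector about the tool's x, y, z in rad, a list of three; "fingers": the gripper's target within -1 to 1 (shut at 1, half-way at 0, fully open at -1). A call has 1 to 10 rows; each row shifts and turns the pose as measured when the row begins, along the tool's axes as they then stand; what a row does not reach is not made up. A row lasts 1/8 s, in which the tool goes at most 62.5 mm and 10.7 degrees, less where a joint would pass 70% of its speed; a pose out of reach is approached as far as the arm can. A call with a gripper value outside its range is refused whole. The fingers move at their own pace and stop on an object; "grip_force" is the grip in N (left out, the last holds). Time passes only in rows, so rows that do not move let the fingers close. It gives the time, the measured TCP pose, the force and the opening at its end, in the units of the state.
- get_obs(): the state, without advancing time (a new reading comes with each control period).
- grab_frame(name): name is "scene" or "top"; returns (picture, depth): 384x512x3 uint8, blue, green, red; 384x512 float32, m along the optical axis (not along the pixel's ray), 0 where there is no reading.
- camera_model(name): a dict with "intrinsics" (3x3 intrinsics, pixels), "T" (4x4, takes a point from camera to world coordinates). Camera axes: x right, y up, looking along -z (the intrinsics and any distortion apply to the point x, -y, -z); pixel columns grow to the right and rows downward; lengths in m; the calibration is good to about 2 mm. A picture is of the moment at which its call begins. camera_model takes no time and is no camera call.
- job_done(): hands the job in, once; it reports no verdict.
The state is a dict: "time_s": time; "joint_positions": joint angles; "joint_vel": joint speeds; "effort": joint torques, N m; "tcp_pos": TCP position; "orientation": TCP orientation; "ft_force": force on the tool from outside, world axes, zero at the start; "moment": the same for the moment, N m; "finger_gap": finger opening in m.
Only numpy, scipy, OpenCV 4.12 (cv2) and the standard library are available. Lean on these libraries where they do the work, as an engineer would, in place of code of your own. Each camera call takes 0.05 s, during which the arm holds its last target.

## Working session

There is one attempt and no reset: what is moved stays moved. The work goes in short steps, Python scripts to look and compute and a tool call to move; the robot and the scene stay as the last step left them, time stands still between calls to the robot, and variables do not carry over. Pictures are saved under pics/ and viewed, and the job is handed in when it is done.

Besides the shell and the picture viewer there is one more tool, called as a command line: name --argument value ..., lists and objects as JSON in quotes. carry_out: Moves the arm, as the interface text tells. Its arguments: {"type":"object","properties":{"translation":{"type":"array"},"delta_rot":{"type":"array"},"fingers":{"type":"array"},"grip_force":{"type":"number"}},"required":["translation","delta_rot","fingers"]}

```bash
mkdir -p pics; ls
python3 - <<'E'
from workcell import *
import cv2,numpy as np
for n in("top","scene"):
    p,d=grab_frame(n); cv2.imwrite(f"pics/{n}0.png",p); np.save(f"pics/{n}0d.npy",d)
    m=camera_model(n); print(n,m)
o=get_obs(); print(o)
E
```

```text
pics
top {'intrinsics': array([[353.6734669 ,   0.        , 253.80386767],
       [  0.        , 353.6734669 , 193.52398279],
       [  0.        ,   0.        ,   1.        ]]), 'T': array([[-0.02368519,  0.99572998, -0.08922347,  0.49447382],
       [-0.99925213, -0.02630827, -0.02833838, -0.00133054],
       [-0.03056469,  0.08848554,  0.99560841,  0.88835685],
       [ 0.        ,  0.        ,  0.        ,  1.        ]])}
scene {'intrinsics': array([[364.98570837,   0.        , 259.04832961],
       [  0.        , 364.98570837, 192.33463512],
       [  0.        ,   0.        ,   1.        ]]), 'T': array([[-0.21207091, -0.80537239,  0.55353522,  1.04644108],
       [ 0.97717573, -0.181939  ,  0.10966221,  0.11450825],
       [ 0.01239073,  0.56415735,  0.82557432,  0.77506557],
       [ 0.        ,  0.        ,  0.        ,  1.        ]])}
{'time_s': 0.1, 'joint_positions': array([ 6.35253340e+01,  1.03974495e+01,  9.21255586e+01,  1.15776835e-03,
        7.75680359e+01, -1.18205241e+01]), 'joint_vel': array([ 0.13408839, -0.10773708, -0.10710675,  0.05022028, -0.09973919,
        0.02156627]), 'effort': array([ 1.89424818e-04, -4.45884311e+01, -3.52234840e+01, -3.17947361e-04,
        4.16128270e-03,  1.06326075e-05]), 'tcp_pos': array([0.14522148, 0.55584898, 0.23047919]), 'orientation': array([[ 2.52987347e-01,  9.67469315e-01, -7.26051003e-04],
       [ 9.67468344e-01, -2.52988154e-01, -1.41358275e-03],
       [-1.55128023e-03, -3.44812813e-04, -9.99998737e-01]]), 'ft_force': array([-0.5580262 ,  0.61862101, -0.54765992]), 'moment': array([ 0.02805269, -0.00892374,  0.02741528]), 'finger_gap': 0.08520714918814842}
```

View pics/top0.png

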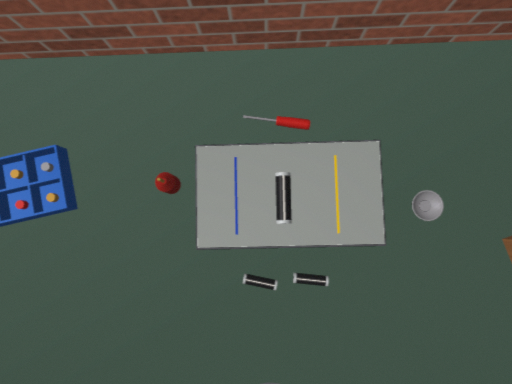

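View pics/scene0.png

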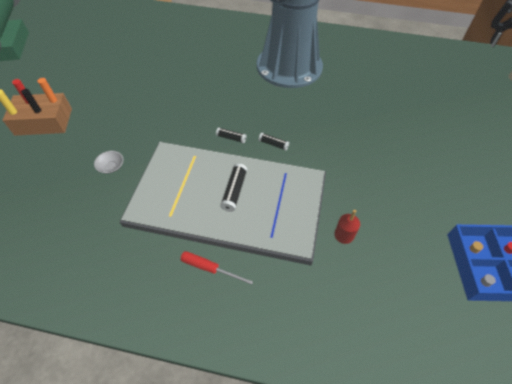

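The top picture shows three roller-like things: a large one on the plate at (283,198), and small ones on the bench at (260,282) and (311,280). The one on the plate is the largest and lies near the plate's middle, parallel to the lines, so it fits. The yellow line is at x≈337 and the blue line at x≈236. I'll confirm in an enlarged crop and measure.

```bash
cat > h.py <<'E'
import cv2,numpy as np
from workcell import *
def ray(n,u,v,z):
    m=camera_model(n);K=m["intrinsics"];T=m["T"]
    d=T[:3,:3]@np.array([(u-K[0,2])/K[0,0],-(v-K[1,2])/K[1,1],-1]); o=T[:3,3]
    return o+d*(z-o[2])/d[2]
def proj(n,P):
    m=camera_model(n);K=m["intrinsics"];T=m["T"]
    c=np.linalg.inv(T)@np.append(P,1); return K[0,2]+K[0,0]*c[0]/-c[2],K[1,2]+K[1,1]*-c[1]/-c[2]
def line_of(p,n,kind):
    hsv=cv2.cvtColor(p,cv2.COLOR_BGR2HSV)
    lo,hi=((20,120,120),(35,255,255)) if kind=="y" else ((105,120,80),(130,255,255))
    m=cv2.inRange(hsv,lo,hi); 
    k,l,s,c=cv2.connectedComponentsWithStats(m)
    best=None
    for i in range(1,k):
        x,y,w,h,a=s[i]
        if a>60 and h>2.0*w*(1 if n=="top" else .5):
            v,u=np.nonzero(l==i); P=np.array([ray(n,a_,b_,.030)[:2] for a_,b_ in zip(u,v)])
            mu=P.mean(0); U,S,V=np.linalg.svd(P-mu); t=(P-mu)@V[0]
            mid=mu+V[0]*(t.max()+t.min())/2
            print(n,kind,"px",u.mean().round(1),v.mean().round(1),"mid",mid.round(4),"ang",np.degrees(np.arctan2(*V[0][::-1])).round(2),"len",np.ptp(t).round(3))
E
python3 - <<'E'
import cv2,numpy as np
from h import *
for n in("top","scene"):
    p=cv2.imread(f"pics/{n}0.png")
    for k in "yb": line_of(p,n,k)
p=cv2.imread("pics/top0.png"); c=cv2.resize(p[140:300,190:390],None,fx=4,fy=4,interpolation=cv2.INTER_CUBIC)[:600]; cv2.imwrite("pics/c_top0.png",c)
p=cv2.imread("pics/scene0.png"); c=cv2.resize(p[150:230,150:300],None,fx=5,fy=5,interpolation=cv2.INTER_CUBIC); cv2.imwrite("pics/c_sc0.png",c)
E
```

```text
top y px 336.4 193.5 mid [ 0.5671 -0.1768] ang 179.95 len 0.187
top b px 235.8 195.1 mid [0.5698 0.0671] ang 179.88 len 0.186
scene y px 7.1 103.0 mid [ 0.3938 -0.78  ] ang 51.53 len 0.132
scene y px 181.7 186.7 mid [ 0.5655 -0.176 ] ang -0.07 len 0.182
scene b px 277.9 205.8 mid [0.5678 0.0683] ang -0.1 len 0.182Traceback (most recent call last):
  File "<stdin>", line 5, in <module>
  File "h.py", line 19, in line_of
    v,u=np.nonzero(l==i); P=np.array([ray(n,a_,b_,.030)[:2] for a_,b_ in zip(u,v)])
                                      ~~~^^^^^^^^^^^^^^
  File "h.py", line 4, in ray
    m=camera_model(n);K=m["intrinsics"];T=m["T"]
ValueError: time passes only in moves, steps and waits
```

```bash
sed -i 's/m=camera_model(n);/m=CM[n];/; 2a CM={n:camera_model(n) for n in ("top","scene")}' h.py
cat >> h.py <<'E'
def crops(i,top,sc):
    p=cv2.imread(f"pics/top{i}.png"); a,b,c,d=top; cv2.imwrite(f"pics/c_top{i}.png",cv2.resize(p[b:d,a:c],None,fx=5,fy=5,interpolation=cv2.INTER_CUBIC))
    p=cv2.imread(f"pics/scene{i}.png"); a,b,c,d=sc; cv2.imwrite(f"pics/c_sc{i}.png",cv2.resize(p[b:d,a:c],None,fx=5,fy=5,interpolation=cv2.INTER_CUBIC))
def look(i,top,sc):
    for n in("top","scene"):
        p,d=grab_frame(n); cv2.imwrite(f"pics/{n}{i}.png",p); np.save(f"pics/{n}{i}d.npy",d)
    crops(i,top,sc)
def roller(i):
    # pixels whose depth point lies above plate top near the roller: 3D points
    for n in("top","scene"):
        d=np.load(f"pics/{n}{i}d.npy"); K=CM[n]["intrinsics"];T=CM[n]["T"]
        v,u=np.nonzero(d>0); z=d[v,u]
        P=np.stack([(u-K[0,2])/K[0,0]*z,-(v-K[1,2])/K[1,1]*z,-z,np.ones_like(z)],1)@T.T
        P=P[:,:3]; box=(P[:,0]>.45)&(P[:,0]<.68)&(P[:,1]>-.25)&(P[:,1]<.12)
        Q=P[box]; s=(Q[:,2]>.042)&(Q[:,2]<.075); R=Q[s]
        pl=Q[(Q[:,2]<.038)&(Q[:,2]>.02)]
        print(n,"plate z",np.median(pl[:,2]).round(4),"N",len(R),"zmax",R[:,2].max().round(4))
        top=R[R[:,2]>.055]; lo,hi=R[:,0].min(),R[:,0].max()
        f=np.polyfit(top[:,0],top[:,1],1)
        print("  x range",lo.round(4),hi.round(4),"mid",((lo+hi)/2).round(4),"y at mid(top pts)",np.polyval(f,(lo+hi)/2).round(4),"ang",np.degrees(np.arctan(f[0])).round(2))
        # cylinder fit
        from scipy.optimize import least_squares
        def fun(q):
            y0,a,z0=q; t=np.tan(a); return np.hypot((R[:,1]-y0-t*(R[:,0]-.56))*np.cos(a),R[:,2]-z0)-.018
        r=least_squares(fun,[f[0]*.56+f[1],0,.048],loss="soft_l1",f_scale=.002)
        print("  cyl: y@.56",r.x[0].round(4),"ang",np.degrees(r.x[1]).round(2),"zc",r.x[2].round(4),"res",np.sqrt(np.mean(r.fun**2)).round(4))
E
python3 - <<'E'
from h import *
print(get_obs()["time_s"])
for n in("top","scene"):
    p=cv2.imread(f"pics/{n}0.png")
    for k in "yb": line_of(p,n,k)
crops(0,(200,140,350,240),(150,150,300,230)); roller(0)
E
```

```text
0.1
top y px 336.4 193.5 mid [ 0.5671 -0.1768] ang 179.95 len 0.187
top b px 235.8 195.1 mid [0.5698 0.0671] ang 179.88 len 0.186
scene y px 7.1 103.0 mid [ 0.3938 -0.78  ] ang 51.53 len 0.132
scene y px 181.7 186.7 mid [ 0.5655 -0.176 ] ang -0.07 len 0.182
scene b px 277.9 205.8 mid [0.5678 0.0683] ang -0.1 len 0.182
scene b px 483.5 260.0 mid [0.6076 0.5395] ang -10.02 len 0.224
top plate z 0.0291 N 777 zmax 0.0698
  x range 0.4977 0.6183 mid 0.558 y at mid(top pts) -0.0459 ang -0.56
  cyl: y@.56 -0.0461 ang -0.48 zc 0.0472 res 0.0012
scene plate z 0.0293 N 683 zmax 0.0684
  x range 0.4962 0.6185 mid 0.5574 y at mid(top pts) -0.0432 ang -0.61
  cyl: y@.56 -0.0448 ang -0.55 zc 0.0473 res 0.0027
```

View pics/c_top0.png

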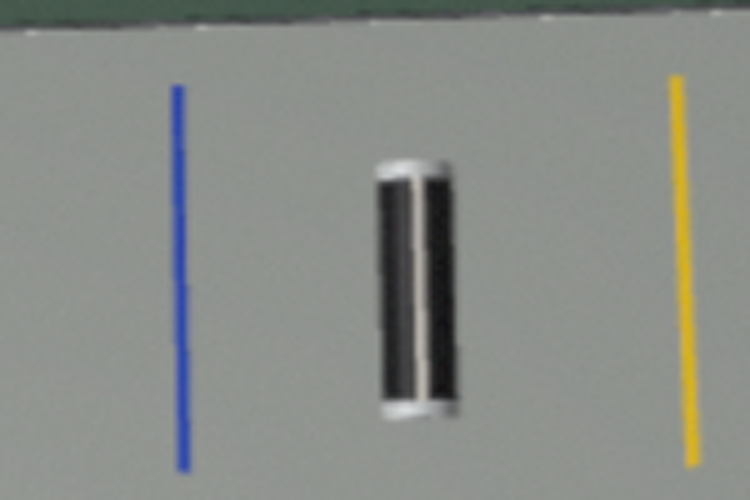

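View pics/c_sc0.png

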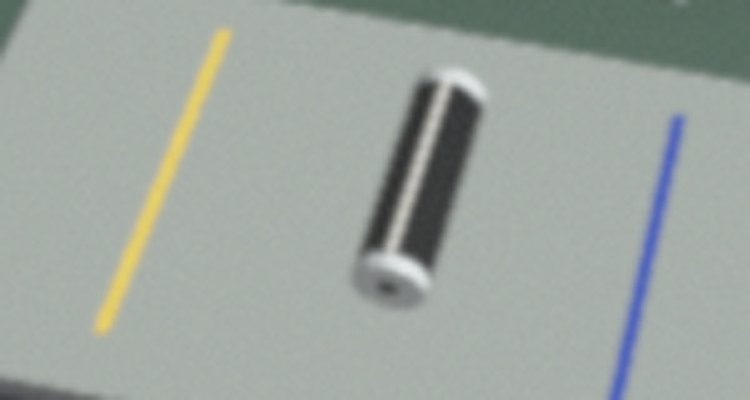

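The crops confirm it: the black, white-striped roller with aluminium ends is at about y=-0.0455, x=0.558. The yellow line is at y≈-0.1765. So the roller has to go about 131 mm towards -y. I'll push with both open fingertips side by side, jaw axis along the line, so that it stays square.

Run:
```python
import numpy as np
d=np.array([.558-.145,0.010-.556]);L=np.hypot(*d);n=14;a=np.degrees(np.arctan2(d[1],d[0]))
yaw=75.35
print(L,a)
for i in range(n):
    s=L/n; print(i,round(s*np.cos(np.radians(a-yaw)),4),round(-s*np.sin(np.radians(a-yaw)),4)); yaw=max(0,yaw-9.42)
print(np.radians(9.42))
```

```text
0.6846057259474245 -52.895765094293786
0 -0.0303 0.0384
1 -0.0236 0.0428
2 -0.0162 0.0461
3 -0.0085 0.0482
4 -0.0005 0.0489
5 0.0075 0.0483
6 0.0153 0.0464
7 0.0227 0.0433
8 0.0295 0.039
9 0.0295 0.039
10 0.0295 0.039
11 0.0295 0.039
12 0.0295 0.039
13 0.0295 0.039
0.16441001553786586
```

carry_out --translation '[[-0.03, 0.038, 0], [-0.024, 0.043, 0], [-0.016, 0.046, 0], [-0.008, 0.048, 0], [0, 0.049, 0], [0.008, 0.048, 0], [0.015, 0.046, 0], [0.023, 0.043, 0], [0.03, 0.039, 0], [0.03, 0.039, 0]]' --delta_rot '[[0, 0, 0.164], [0, 0, 0.164], [0, 0, 0.164], [0, 0, 0.164], [0, 0, 0.164], [0, 0, 0.164], [0, 0, 0.164], [0, 0, 0.164], [0, 0, 0], [0, 0, 0]]' --fingers '[-0.6, -0.6, -0.6, -0.6, -0.6, -0.6, -0.6, -0.6, -0.6, -0.6]'

```text
time_s: 1.35
tcp_pos: [0.4386, 0.1513, 0.2278]
orientation: [[0.999, -0.035, -0.003], [-0.035, -0.999, -0.003], [-0.003, 0.004, -1.0]]
ft_force: [1.8, 0.7, -0.6]
finger_gap: 0.0683
```

carry_out --translation '[[0.045, 0.04, 0], [0.04, 0.04, 0], [0.03, 0.035, 0], [0.008, 0.019, 0.02], [0, 0, 0.04], [0, 0, 0.035]]' --delta_rot '[[0, 0, -0.034], [0, 0, 0], [0, 0, 0], [0, 0, 0], [0, 0, 0], [0, 0, 0]]' --fingers '[-0.6, -0.6, -0.6, -0.6, -0.6, -0.6]'

```text
time_s: 2.1
tcp_pos: [0.5665, 0.0055, 0.1315]
orientation: [[1.0, -0.006, 0.002], [-0.006, -1.0, -0.004], [0.002, 0.004, -1.0]]
ft_force: [0.2, -0.4, -0.1]
finger_gap: 0.0683
```

Run:
```python
from h import *
o=get_obs(); print(o["time_s"],o["tcp_pos"],o["orientation"].round(4).tolist(),o["ft_force"].round(1))
look(1,(200,120,350,240),(150,130,300,240))
```

```text
2.1 [0.56652377 0.00553396 0.13150632] [[1.0, -0.0059, 0.0015], [-0.0059, -1.0, -0.0044], [0.0016, 0.0043, -1.0]] [ 0.2 -0.4 -0.1]
```

View pics/scene1.png

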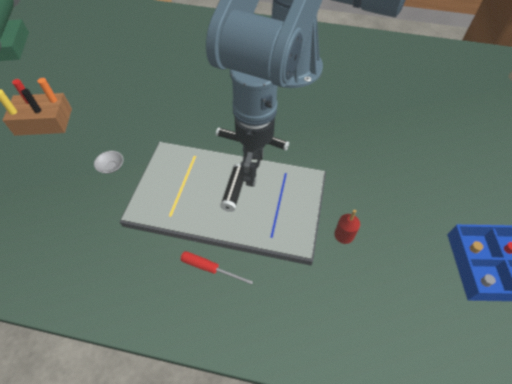

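Run:
```python
from h import *
d=np.load("pics/scene1d.npy");K=CM["scene"]["intrinsics"];T=CM["scene"]["T"]
v,u=np.nonzero(d>0);z=d[v,u]
P=(np.stack([(u-K[0,2])/K[0,0]*z,-(v-K[1,2])/K[1,1]*z,-z,np.ones_like(z)],1)@T.T)[:,:3]
s=(P[:,2]>.1)&(P[:,2]<.2)&(abs(P[:,1]-.0055)<.03)&(P[:,0]>.5)
Q=P[s]
for a in np.arange(.1,.2,.008):
    q=Q[(Q[:,2]>=a)&(Q[:,2]<a+.008)]
    if len(q): print(a.round(3),len(q),q.min(0).round(3),q.max(0).round(3))
```

```text
0.132 12 [ 0.523 -0.003  0.134] [0.608 0.018 0.14 ]
0.14 21 [ 0.525 -0.002  0.14 ] [0.611 0.018 0.148]
0.148 23 [0.527 0.002 0.148] [0.612 0.019 0.156]
0.156 6 [0.527 0.017 0.156] [0.603 0.019 0.164]
0.164 2 [0.598 0.017 0.164] [0.603 0.018 0.164]
0.172 5 [0.524 0.019 0.174] [0.61 0.02 0.18]
0.18 35 [ 0.605 -0.004  0.18 ] [0.63  0.02  0.188]
0.188 43 [ 0.585 -0.004  0.188] [0.63  0.019 0.196]
0.196 21 [ 0.588 -0.001  0.196] [0.63  0.024 0.2  ]
```

View pics/c_sc1.png

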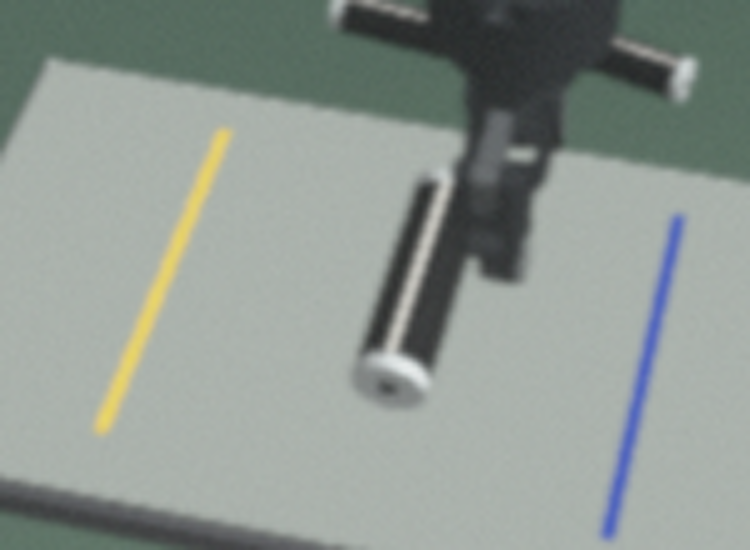

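carry_out --translation '[[-0.006, 0, 0.04], [0, 0, 0.025], [0, 0, 0.009], [0, 0, 0.002]]' --delta_rot '[[0, -0.002, -0.004], [0, 0, 0], [0, 0, 0], [0, 0, 0]]' --fingers '[-0.6, -0.6, -0.6, -0.6]'

```text
time_s: 2.7
tcp_pos: [0.5601, 0.0062, 0.0559]
orientation: [[1.0, -0.0, -0.003], [-0.0, -1.0, -0.004], [-0.003, 0.004, -1.0]]
ft_force: [0.4, -0.1, 0.0]
finger_gap: 0.0685
```

carry_out --translation '[[0, 0.008, 0.002], [0, 0.008, 0], [0, 0.003, 0], [0, 0.003, 0], [0, 0.003, 0], [0, 0.004, 0], [0, 0.004, 0], [0, 0.005, 0], [0, 0.005, 0], [0, 0.005, 0]]' --delta_rot '[[0, 0, 0], [0, 0, 0], [0, 0, 0], [0, 0, 0], [0, 0, 0], [0, 0, 0], [0, 0, 0], [0, 0, 0], [0, 0, 0], [0, 0, 0]]' --fingers '[-0.6, -0.6, -0.6, -0.6, -0.6, -0.6, -0.6, -0.6, -0.6, -0.6]'

```text
time_s: 3.95
tcp_pos: [0.5626, -0.0457, 0.0587]
orientation: [[1.0, 0.0, 0.002], [0.0, -1.0, -0.005], [0.002, 0.005, -1.0]]
ft_force: [-2.2, 1.0, 2.3]
finger_gap: 0.0681
```

Run:
```python
from h import *
look(2,(230,120,380,240),(130,130,280,240))
```

```text
(no output)
```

View pics/c_sc2.png

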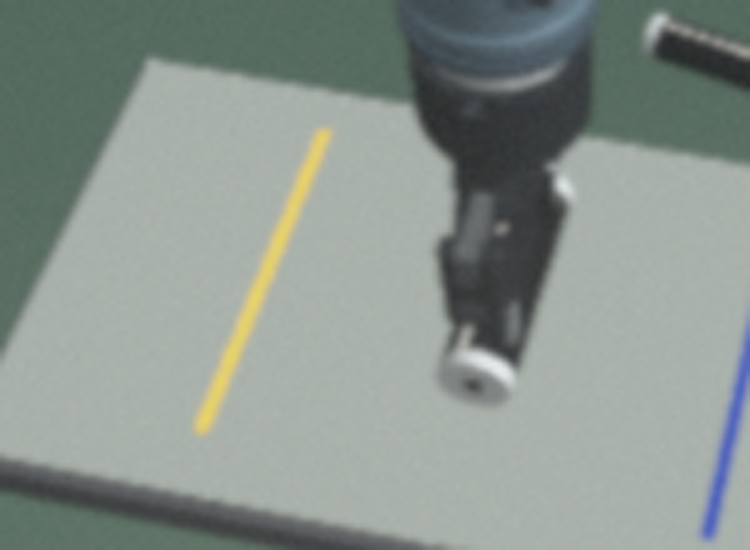

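View pics/c_top2.png

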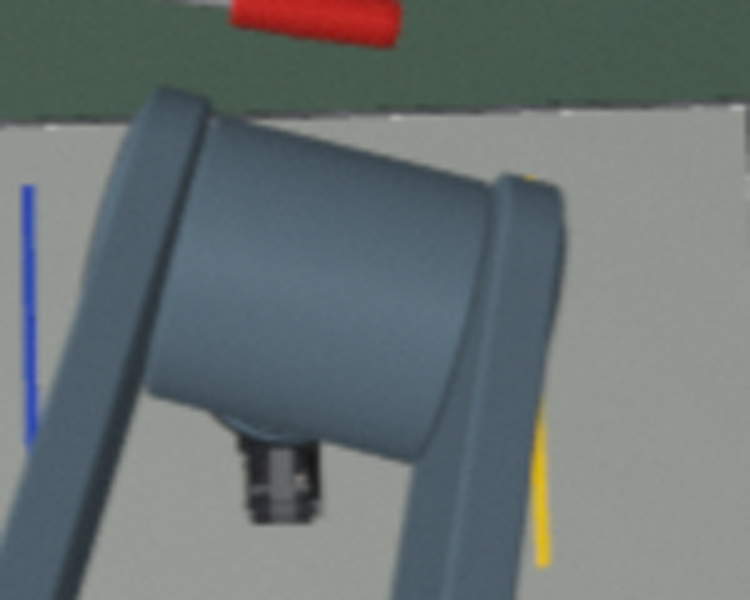

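The fingertips rode up onto the top of the roller, which barely moved. With the jaws open, the tips stand about 7 mm above the TCP. I'll lift, back off and come in lower.

carry_out --translation '[[0, 0, -0.012], [0, -0.02, -0.006], [-0.003, -0.025, 0], [0, 0, 0.015], [0, 0, 0.01], [0, 0, 0.003]]' --delta_rot '[[0, 0, 0], [0.003, 0, 0], [0, 0, 0], [0, 0, 0], [0, 0, 0], [0, 0, 0]]' --fingers '[-0.6, -0.6, -0.6, -0.6, -0.6, -0.6]'

```text
time_s: 4.8
tcp_pos: [0.5603, 0.0028, 0.0486]
orientation: [[1.0, 0.0, 0.005], [0.0, -1.0, -0.002], [0.005, 0.002, -1.0]]
ft_force: [0.1, -0.5, -0.1]
finger_gap: 0.0684
```

Run:
```python
from h import *
look(3,(230,120,380,240),(130,130,280,240))
```

```text
(no output)
```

View pics/c_sc3.png

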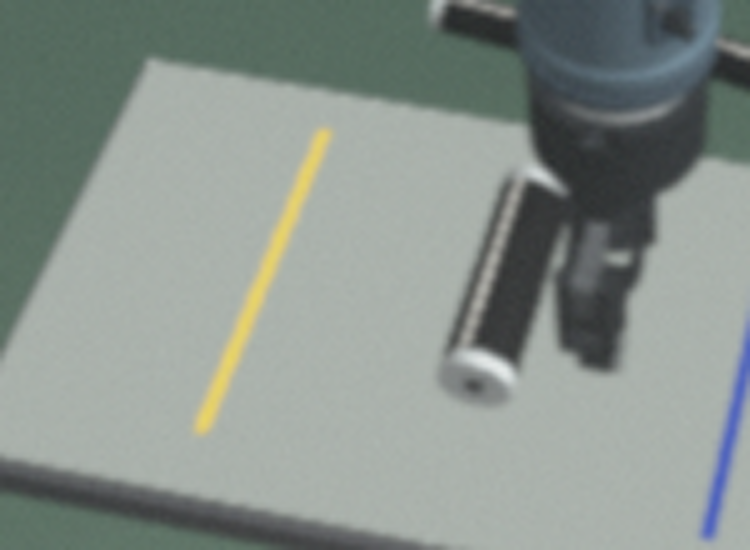

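carry_out --translation '[[0, 0.002, 0.006], [0, 0.007, 0.001], [0, 0.005, 0], [0, 0.003, 0], [0, 0.003, 0], [0, 0.003, 0], [0, 0.004, 0], [0, 0.004, 0]]' --delta_rot '[[0, 0.003, 0], [0, 0, 0], [0, 0, 0], [0, 0, 0], [0, 0, 0], [0, 0, 0], [0, 0, 0], [0, 0, 0]]' --fingers '[-0.6, -0.6, -0.6, -0.6, -0.6, -0.6, -0.6, -0.6]'

```text
time_s: 5.9
tcp_pos: [0.5613, -0.0317, 0.0425]
orientation: [[1.0, -0.002, 0.01], [-0.002, -1.0, -0.002], [0.01, 0.002, -1.0]]
ft_force: [-0.1, 0.7, -0.1]
finger_gap: 0.0684
```

Run:
```python
from h import *
look(4,(230,120,380,240),(130,130,280,240))
```

```text
(no output)
```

View pics/c_sc4.png

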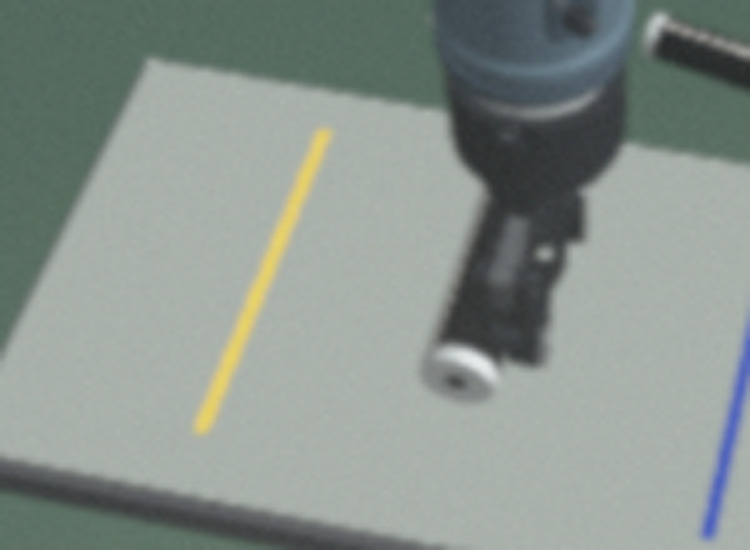

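carry_out --translation '[[0, 0.004, 0], [0, 0.005, 0], [0, 0.005, 0], [0, 0.006, 0], [0, 0.006, 0], [0, 0.006, 0], [0, 0.006, 0], [0, 0.006, 0], [0, 0.005, 0], [0, 0.004, 0]]' --delta_rot '[[0, -0.005, 0], [0, -0.003, 0], [0, 0, 0], [0, 0, 0], [0, 0, 0], [0, 0, 0], [0, 0, 0], [0, 0, 0], [0, 0, 0], [0, 0, 0]]' --fingers '[-0.6, -0.6, -0.6, -0.6, -0.6, -0.6, -0.6, -0.6, -0.6, -0.6]'

```text
time_s: 7.25
tcp_pos: [0.5612, -0.0888, 0.0425]
orientation: [[1.0, -0.002, 0.001], [-0.002, -1.0, -0.002], [0.001, 0.002, -1.0]]
ft_force: [0.2, 0.6, 1.1]
finger_gap: 0.0683
```

Run:
```python
from h import *
look(5,(250,120,400,240),(110,130,260,240))
```

```text
(no output)
```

View pics/c_sc5.png

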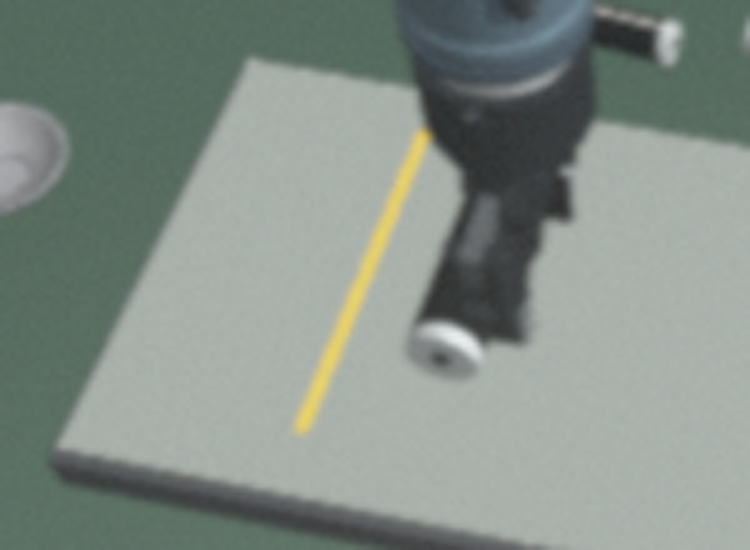

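View pics/c_top5.png

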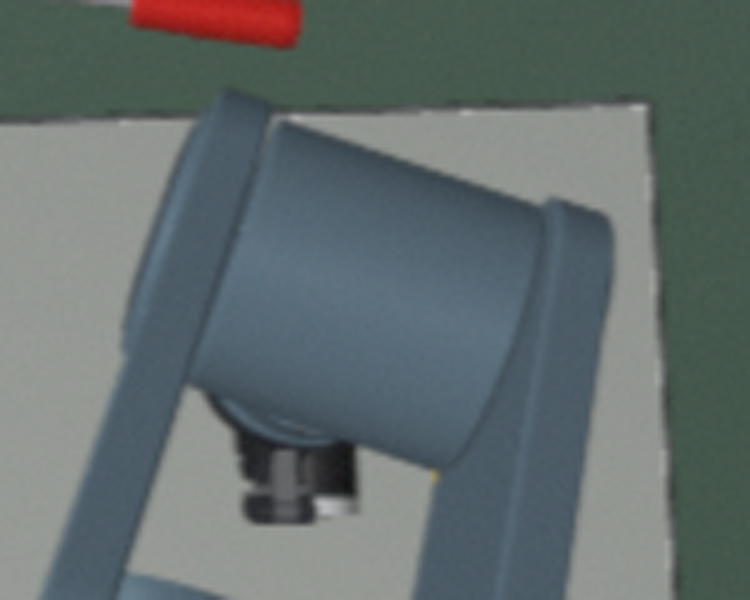

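Run:
```python
from h import *
for i,(u,v) in {0:(150+389/5,150+285/5),3:(130+477/5,130+380/5),4:(130+456/5,130+377/5),5:(110+440/5,130+355/5)}.items(): print(i,ray("scene",u,v,.048).round(4))
```

```text
0 [ 0.6158 -0.0447  0.048 ]
3 [ 0.6144 -0.0509  0.048 ]
4 [ 0.6149 -0.061   0.048 ]
5 [ 0.6151 -0.1179  0.048 ]
```

carry_out --translation '[[0, 0.005, 0], [0, 0.006, 0], [0, 0.006, 0], [0, 0.006, 0], [0, 0.006, 0], [0, 0.005, 0], [0, 0.004, 0], [0, 0.003, 0], [0, 0.002, 0], [0, 0.001, 0]]' --delta_rot '[[0, 0, 0], [0, 0, 0], [0, 0, 0], [0, 0, 0], [0, 0, 0], [0, 0, 0], [0, 0, 0], [0, 0, 0], [0, 0, 0], [0, 0, 0]]' --fingers '[-0.6, -0.6, -0.6, -0.6, -0.6, -0.6, -0.6, -0.6, -0.6, -0.6]'

```text
time_s: 8.6
tcp_pos: [0.5611, -0.1358, 0.0426]
orientation: [[1.0, -0.002, 0.001], [-0.002, -1.0, -0.003], [0.001, 0.003, -1.0]]
ft_force: [-0.7, 0.8, 0.5]
finger_gap: 0.0686
```

Run:
```python
from h import *
look(6,(250,120,400,240),(110,130,260,240))
```

```text
(no output)
```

View pics/c_sc6.png

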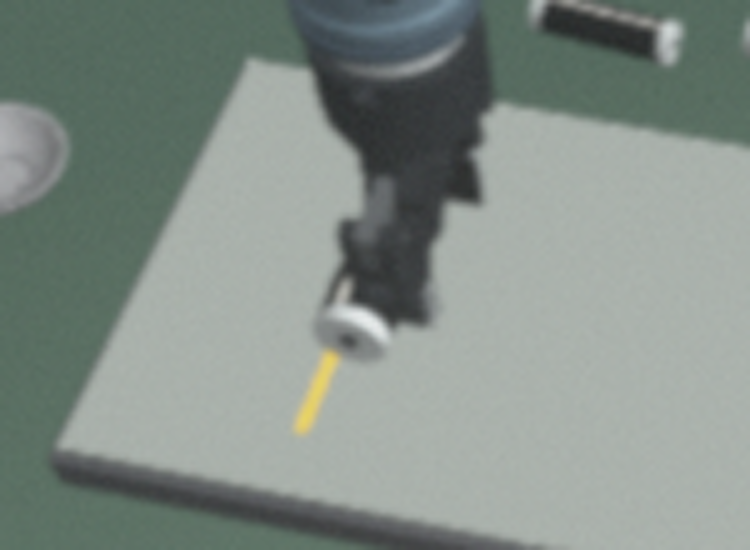

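carry_out --translation '[[0, 0.002, 0], [0, 0.002, 0], [0, 0.002, 0], [0, 0.002, 0], [0, 0.001, 0], [0, 0.001, 0], [0, 0, 0]]' --delta_rot '[[0, 0, 0], [0, 0, 0], [0, 0, 0], [0, 0, 0], [0, 0, 0], [0, 0, 0], [0, 0, 0]]' --fingers '[-0.6, -0.6, -0.6, -0.6, -0.6, -0.6, -0.6]'

```text
time_s: 9.57
tcp_pos: [0.5611, -0.1463, 0.0426]
orientation: [[1.0, -0.002, 0.001], [-0.002, -1.0, -0.002], [0.001, 0.002, -1.0]]
ft_force: [0.3, -0.5, -0.4]
finger_gap: 0.0682
```

Run:
```python
from h import *
look(7,(250,120,400,240),(110,130,260,240))
print(ray("scene",180,197.6,.048))
```

```text
[ 0.61528822 -0.16250931  0.048     ]
```

View pics/c_sc7.png

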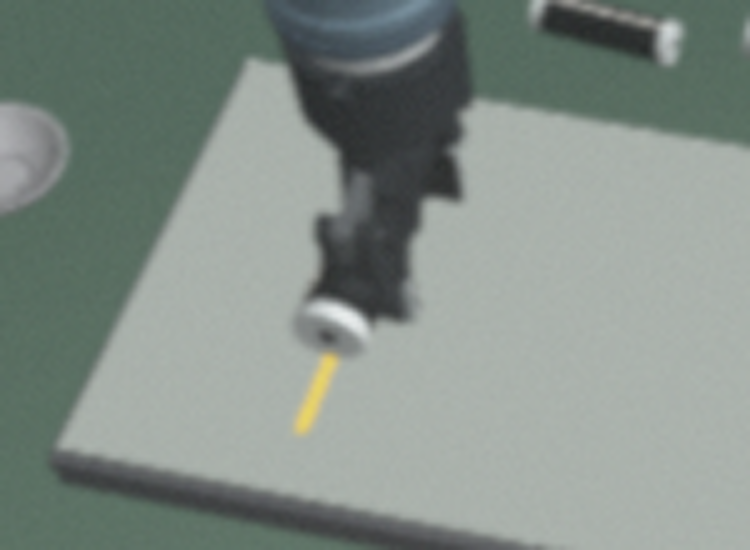

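Close to the line now. I'll back away and measure with a clear view.

carry_out --translation '[[0, -0.01, 0], [0, -0.025, 0], [0, -0.03, -0.02], [0, -0.05, -0.03], [0, -0.05, -0.03], [0, -0.05, -0.03], [0, -0.05, -0.03], [0, -0.01, -0.01]]' --delta_rot '[[0, 0, 0], [0, 0, 0], [0, 0, 0], [0, 0, 0], [0, 0, 0], [0, 0, 0], [0, 0, 0], [0, 0, 0]]' --fingers '[-0.6, -0.6, -0.6, -0.6, -0.6, -0.6, -0.6, -0.6]'

```text
time_s: 10.68
tcp_pos: [0.5594, 0.1412, 0.1957]
orientation: [[1.0, -0.003, -0.001], [-0.003, -1.0, 0.0], [-0.001, -0.0, -1.0]]
ft_force: [-0.3, -0.5, 0.4]
finger_gap: 0.0682
```

Run:
```python
from h import *
look(8,(270,130,390,230),(110,130,260,240)); roller(8)
```

```text
top plate z 0.0291 N 806 zmax 0.0691
  x range 0.4969 0.6174 mid 0.5572 y at mid(top pts) -0.1731 ang -0.44
  cyl: y@.56 -0.1748 ang -0.48 zc 0.0472 res 0.0013
scene plate z 0.0293 N 669 zmax 0.0683
  x range 0.4953 0.6175 mid 0.5564 y at mid(top pts) -0.1706 ang -0.56
  cyl: y@.56 -0.1735 ang -0.16 zc 0.0472 res 0.0026
```

View pics/c_sc8.png

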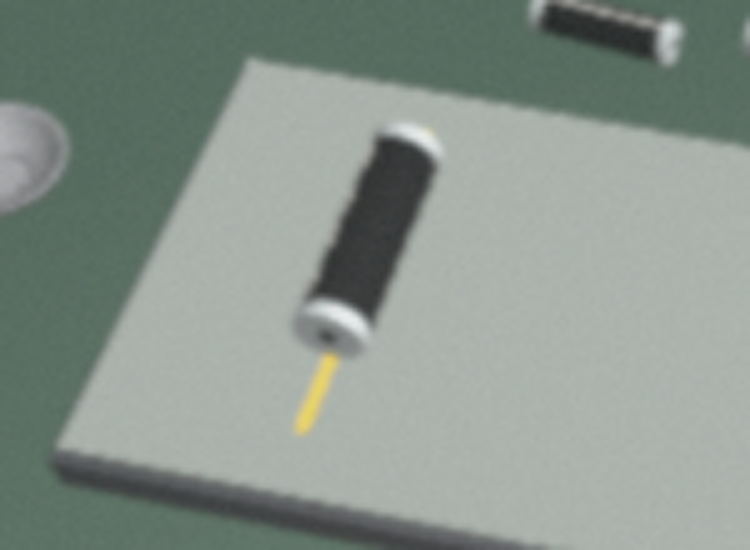

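View pics/c_top8.png

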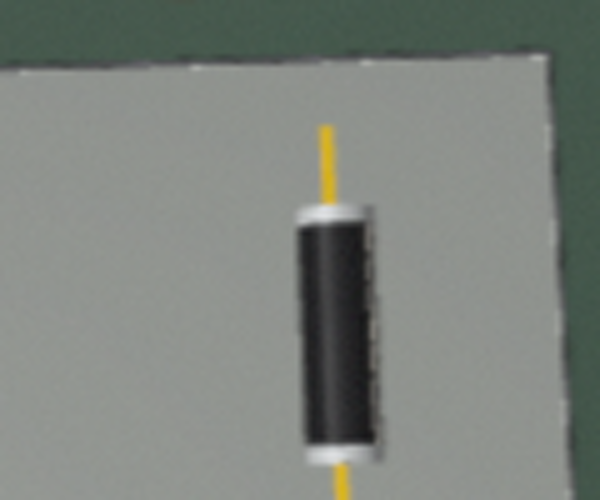

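```bash
cat >> h.py <<'E'
def sil(i,yl):
    from scipy.optimize import minimize
    for n,bx in(("top",(300,150,370,235)),("scene",(150,140,215,215))):
        p=cv2.imread(f"pics/{n}{i}.png").astype(np.float32); hsv=cv2.cvtColor(p.astype(np.uint8),cv2.COLOR_BGR2HSV)
        g=p.max(2); x0,y0,x1,y1=bx
        dark=(g<100).astype(np.uint8)
        sub=np.clip((150-g)/100,0,1)[y0:y1,x0:x1]; 
        k,l,s,c=cv2.connectedComponentsWithStats(dark[y0:y1,x0:x1]); j=1+np.argmax(s[1:,4])
        m=cv2.dilate((l==j).astype(np.uint8),np.ones((3,3),np.uint8))
        def render(q):
            y,a,x,L=q; t=np.linspace(0,2*np.pi,40); pts=[]
            for e in(-L/2,L/2):
                for w in t:
                    pts.append(proj(n,(x+e*np.cos(a)-.018*np.cos(w)*np.sin(a),y+e*np.sin(a)+.018*np.cos(w)*np.cos(a),.048+.018*np.sin(w))))
            h=cv2.convexHull((np.array(pts,np.float32)+.5)*8-.5)
            im=np.zeros(((y1-y0)*8,(x1-x0)*8),np.float32); cv2.fillConvexPoly(im,((h-np.array([x0,y0])*8)).round().astype(int),1)
            return cv2.resize(im,None,fx=1/8,fy=1/8,interpolation=cv2.INTER_AREA)
        # non-plate mask: dark or near-white, restricted to long-side edges
        base=np.median(p[y0:y1,x0:x1].reshape(-1,3),0)
        def err(q):
            r=render(q); return ((r-m0)**2).sum()
        diff=np.abs(p[y0:y1,x0:x1]-base).max(2); m0=np.clip(diff/60,0,1); 
        sat=hsv[y0:y1,x0:x1,1]; m0[(sat>110)&(g[y0:y1,x0:x1]>110)]=0
        r=minimize(err,[yl+.001,-.003,.558,.12],method="Nelder-Mead",options=dict(initial_simplex=np.array([[yl+.001,-.003,.558,.12],[yl+.004,-.003,.558,.12],[yl+.001,.015,.558,.12],[yl+.001,-.003,.563,.12],[yl+.001,-.003,.558,.124]]),xatol=1e-5,fatol=1e-3))
        print(n,"sil y",r.x[0].round(4),"ang",np.degrees(r.x[1]).round(2),"x",r.x[2].round(4),"L",r.x[3].round(4),"err",round(r.fun,1))
E
python3 - <<'E'
from h import *
sil(8,-.1765)
E
```

```text
top sil y -0.1747 ang -0.15 x 0.557 L 0.1185 err 40.3
scene sil y -0.1737 ang -0.24 x 0.5553 L 0.1189 err 543.7
```

Both cameras and both methods agree: the roller is square (within about 0.2°) but 2.0–2.5 mm short of the line's centre. I'll nudge it about 2 mm more.

carry_out --translation '[[0, 0.05, 0], [0, 0.055, 0.02], [0, 0.055, 0.03], [0, 0.055, 0.03], [0, 0.025, 0.03], [0, 0.01, 0.025], [0, 0, 0.015], [0, 0, 0.002]]' --delta_rot '[[0, 0, 0], [0, 0, 0], [0, 0, 0], [0, 0, 0], [0, 0, 0], [0, 0, 0], [0, 0, 0], [0, 0, 0]]' --fingers '[-0.6, -0.6, -0.6, -0.6, -0.6, -0.6, -0.6, -0.6]'

```text
time_s: 11.78
tcp_pos: [0.5485, -0.1219, 0.0314]
orientation: [[1.0, -0.015, -0.014], [-0.015, -1.0, 0.002], [-0.014, -0.002, -1.0]]
ft_force: [0.6, -0.3, 0.9]
finger_gap: 0.0684
```

carry_out --translation '[[0.011, 0, -0.011], [0, 0, 0], [0, 0, 0]]' --delta_rot '[[0, 0.013, -0.013], [0, 0, 0], [0, 0, 0]]' --fingers '[-0.6, -0.6, -0.6]'

```text
time_s: 12.15
tcp_pos: [0.5622, -0.1214, 0.0454]
orientation: [[1.0, 0.002, 0.003], [0.002, -1.0, 0.0], [0.003, -0.0, -1.0]]
ft_force: [0.5, -0.2, -0.8]
finger_gap: 0.0684
```

carry_out --translation '[[0, 0.006, 0.003], [0, 0.006, 0], [0, 0.004, 0], [0, 0.002, 0], [0, 0.001, 0], [0, 0, 0]]' --delta_rot '[[0, 0, 0.002], [0, 0, 0], [0, 0, 0], [0, 0, 0], [0, 0, 0], [0, 0, 0]]' --fingers '[-0.6, -0.6, -0.6, -0.6, -0.6, -0.6]'

```text
time_s: 12.9
tcp_pos: [0.5626, -0.1417, 0.0429]
orientation: [[1.0, -0.0, 0.004], [-0.0, -1.0, -0.0], [0.004, 0.0, -1.0]]
ft_force: [0.3, -0.8, -0.5]
finger_gap: 0.0684
```

Next, on to y ≈ -0.1485 in small steps.

carry_out --translation '[[0, 0.001, 0], [0, 0.001, 0], [0, 0.001, 0], [0, 0.001, 0], [0, 0.001, 0], [0, 0.001, 0], [0, 0.0005, 0], [0, 0, 0]]' --delta_rot '[[0, 0, 0], [0, 0, 0], [0, 0, 0], [0, 0, 0], [0, 0, 0], [0, 0, 0], [0, 0, 0], [0, 0, 0]]' --fingers '[-0.6, -0.6, -0.6, -0.6, -0.6, -0.6, -0.6, -0.6]'

```text
time_s: 13.9
tcp_pos: [0.5626, -0.1483, 0.0429]
orientation: [[1.0, 0.0, 0.004], [0.0, -1.0, -0.0], [0.004, 0.0, -1.0]]
ft_force: [0.4, -0.4, 0.1]
finger_gap: 0.0687
```

carry_out --translation '[[0, -0.01, 0], [0, -0.025, 0], [0, -0.03, -0.02], [0, -0.05, -0.03], [0, -0.05, -0.03], [0, -0.05, -0.03], [0, -0.05, -0.03], [0, -0.01, -0.01]]' --delta_rot '[[0, 0, 0], [0, 0, 0], [0, 0, 0], [0, 0, 0], [0, 0, 0], [0, 0, 0], [0, 0, 0], [0, 0, 0]]' --fingers '[-0.6, -0.6, -0.6, -0.6, -0.6, -0.6, -0.6, -0.6]'

```text
time_s: 14.9
tcp_pos: [0.5601, 0.1384, 0.1967]
orientation: [[1.0, -0.002, 0.003], [-0.002, -1.0, 0.003], [0.003, -0.003, -1.0]]
ft_force: [-0.1, 0.2, -0.1]
finger_gap: 0.0681
```

Run:
```python
from h import *
look(9,(270,130,390,230),(110,130,260,240)); roller(9); sil(9,-.1765)
```

```text
top plate z 0.0291 N 808 zmax 0.069
  x range 0.4969 0.617 mid 0.557 y at mid(top pts) -0.1751 ang -0.29
  cyl: y@.56 -0.1767 ang -0.3 zc 0.0472 res 0.0012
scene plate z 0.0293 N 678 zmax 0.0677
  x range 0.4951 0.6177 mid 0.5564 y at mid(top pts) -0.1727 ang -0.67
  cyl: y@.56 -0.1753 ang -0.35 zc 0.0471 res 0.0026
top sil y -0.1768 ang -0.15 x 0.5568 L 0.1183 err 40.0
scene sil y -0.1759 ang -0.28 x 0.5554 L 0.1188 err 546.2
```

View pics/top9.png

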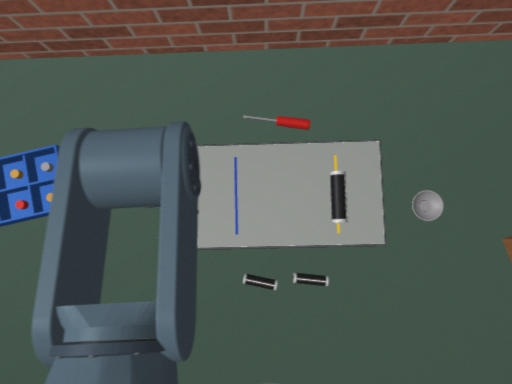

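View pics/c_top9.png

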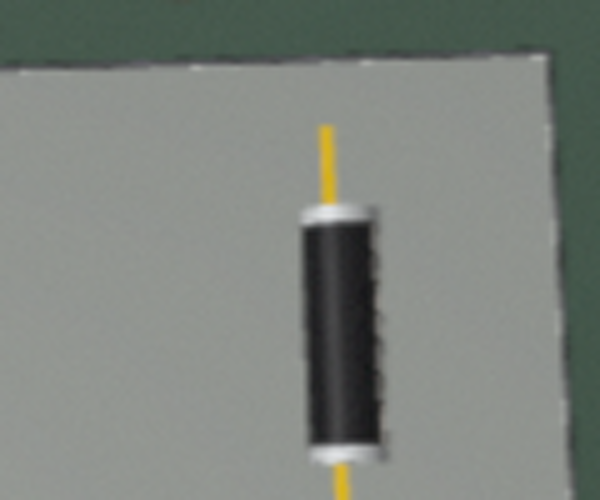

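View pics/c_sc9.png

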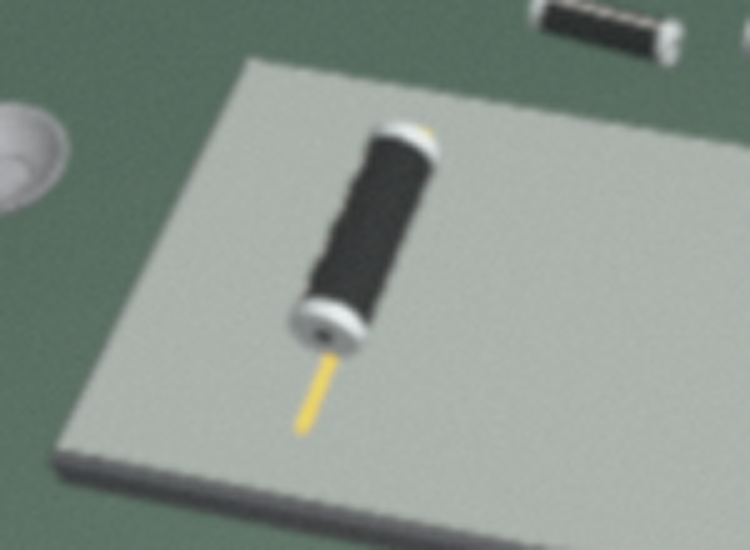

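The pictures show the roller at (338,197) in the top view, lying over the yellow line, with the line showing beyond both ends. The arm hides the oil can in that view, so I'll check it in the scene view before handing in.

Run:
```python
from h import *
a=cv2.imread("pics/scene0.png")[200:250,325:370];b=cv2.imread("pics/scene9.png")[200:250,325:370]
cv2.imwrite("pics/can9.png",cv2.resize(np.hstack([a,b]),None,fx=5,fy=5))
```

```text
(no output)
```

View pics/can9.png

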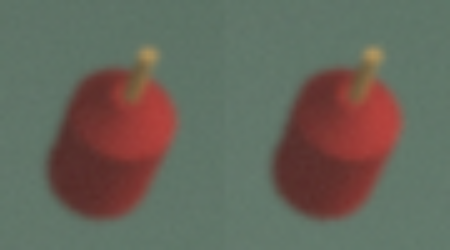

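The can is in the same place before and after (left and right halves of the crop).

```bash
python3 -c "
from workcell import *
print(job_done())"
```

```text
the job is handed in; nothing more can be done
None
```

I rolled the large black roller about 131 mm across the plate with the two open fingertips. It now lies over the yellow line, and the job is handed in at about 15 s of the 35 s allowed.

**Last checks:**
- **Position:** the roller's centre is within 1 mm of the line in both cameras. By outline fit it is at -176.8 mm against the line's -176.8 mm in the top view, and -175.9 against -176.0 mm in the scene view. The depth fits gave -176.7 mm (top) and -175.3 mm (scene).
- **Squareness:** the two directions agree to about 0.1–0.3°. The line shows beyond both ends of the roller in the top view.
- **Other things:** the oil can, dish and screwdriver look unmoved in the pictures. The robot was well clear of everything.

**What went wrong on the way:**
- **First push:** the fingertips went in too high and rode onto the roller's top, moving it only about 5 mm. I lifted, came in lower and pushed again.
- **Second stop:** the roller was about 2 mm short of the line, so I gave it one more small nudge.
- **Re-approach:** coming back for that nudge, the tool ended about 11 mm low and 11 mm off to one side. I corrected that before touching the roller.
- **Disagreement:** the scene camera's rougher fits differed from its outline fit by up to about 3 mm in position and 0.4° in angle. I trusted the outline fits.

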